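# Set the slicing guide's fence up to its mark, slack taken up

### The job

Set the sliding fence of the bread-slicing guide to the index clip, working it by its thumb grip, which has slack in it: first draw the fence back until its shoe is pressed firmly but gently against the stop, then bring it forward until its pointer stands at the clip's tongue, with the slack taken up in that forward direction. Never push the fence forward past the clip, never ram the stop, leave the spice bottle, the salt jar and the pot lid where they are, and let go without shifting it.

Things in the scene. Friction and masses are not known exactly. Their poses are not given: they have to be found in the camera images.
- board: The slicing guide: a fixed pale wooden board 200 x 400 x 18 mm (x, y, z). Origin at the centre of its underside. Its y axis is the sliding direction: +y is FORWARD (away from the stop), -y is BACK. The slide line is at board x = -55 mm, between two thin aluminium strips; an aluminium scale strip with dark ticks runs along y at board x = +90 mm.
- stop: Dark steel block fixed at the back end of the slide line, 44 x 24 x 34 mm (x, y, z), origin at the centre of its underside, axes as the board's. From its front (+y) face sticks a buffer rod with a 16 mm square black end, which the shoe meets. The rod's setting is UNMEASURED: its end lies 27 to 57 mm in front (+y) of the block's origin; find it by feel. It is hard, hardly giving.
- fence: Sliding fence: steel shoe (30 x 90 x 14 mm, top 36 mm above table) on the slide line, with an upright wooden panel (12 mm thick, top 80 mm up) and the pointer. Origin midway along the shoe, 18 mm above table; axes as the board's. The shoe's back end, which meets the stop, is 45 mm behind (-y). Slides only along board y, drags with about 4 N, stays where left. Starts well forward of the clip.
- pointer (a point): Tip of the steel pointer (3 mm wide) on the far end of the fence, over the scale strip; same board y as the fence's origin.
- mark (a point): Tip of the 3 mm wide tongue of the steel index clip (12 x 14 x 16 mm) on the scale strip: the set mark. The pointer is on the mark when both have the same board y. The clip stays put during a run; do not touch it.
- grip (a joint): Slack of the thumb grip in the fence, in m along board y, 0 to 0.010: at 0 the grip bears on the back end of its slot (it then pulls the fence back), at 0.010 on the front end (it then drives the fence forward). In between it slides freely (about 0.4 N) without moving the fence.
- grip_top (a point): Centre of the top of the thumb grip: an upright black plastic block 24 mm (x) x 14 mm (y), from 36 to 86 mm above the table, standing over the shoe. Pinch it from above across its 14 mm (fingers closing along board y), or push it from either side. It moves only along board y.
- spice_bottle: Closed glass spice bottle, 42 mm wide, 95 mm tall, standing on the board's front end; origin at the centre of its foot. Bystander.
- salt_jar: White closed jar, 44 mm wide, 70 mm tall, standing on the board's back end; origin at the centre of its foot. Bystander.
- pot_lid: Aluminium pot lid, 200 mm wide, 52 mm tall with its knob, lying on the shelf; origin at the centre of its underside. Bystander.

How it is judged:
By the outcome, as a careful person would: the job done as asked, in the order asked, and still so for the second after the job is handed in, with the robot touching nothing.
It also fails if it takes over 67 s, if anything falls off the work surface, if the arm or the gripper's body presses on something with over 40 N, if the wrist force passes 120 N, or if a joint passes its speed limit or range.

### The arm

A 7-joint arm with a two-finger parallel gripper is mounted at the origin on the work surface. World frame = base frame: x ahead of the robot, y to its left, z up, the work surface at z = 0. Lengths are in m, angles in rad, forces in N, time in s.
With the tool pointing down it reaches from about 0.425 to 0.925 m from the base axis. Payload 6.8 kg.
Tool frame: the origin (TCP) lies between the finger pads; the fingertips stand 14 mm ahead of it and the grasp point (between the pads) lies 5 mm behind it; z points along the fingers, y is the line along which they close (so a half turn about z gives the same grasp; the last joint's range is limited). The gripper opens to 85 mm and grips with 20 to 120 N. Pads are 22 mm wide; open, the fingers measure 114 mm over their backs; the gripper's body (76 mm by 85 mm) begins 54 mm behind the grasp point. The pads swing forward as they close: fully open they stand 13 mm farther back than shut.
Start: joints at [0.996, 0.477, 0.022, 1.555, -0.011, 1.109, -0.083], TCP at [0.304, -0.603, 0.224] pointing down, gripper open.
Joint ranges: [-2.96, 2.96], [-0.34, 2.1], [-1.41, 1.46], [0.24, 2.44], [-1.37, 4.51], [0.17, 1.92], [-2.96, 2.96]. Speed limits (rad/s): [2.39, 2.39, 3.14, 3.14, 3.14, 3.14, 3.14].

### API

Orientations are given as [roll, pitch, yaw] about the fixed x, y, z axes, in that order (R = Rz(yaw) Ry(pitch) Rx(roll)).
In Python, from cell import manip, jaws, eyes, close_job gives the robot as it stands. Calls block until the motion is done:
- manip.move_pose(position, orientation): joint-space move of the TCP to a pose.
- manip.servo_line(position, velocity=0.15, rotation=None, threshold=None): straight line of the TCP; rotation=None keeps the orientation; velocity is the mean speed in m/s. With threshold (N) it stops when the force on the tool has changed by that much, and returns True; else False.
- manip.move_j(angles): joint-space move.
- jaws.gripper_to(opening): finger opening in m; the grip force is fixed at half the most; returns when the fingers have stopped.
- manip.hold(seconds).
- manip.solve_ik(position, orientation): joint angles nearest the present ones, or None.
- eyes.capture(name): name is "side" or "top" or "wrist"; returns a dict with "img" (384x512x3 uint8, red, green, blue), "fx", "fy", "cx", "cy" (pixels), "cam_to_world" (4x4, takes a point from camera to world coordinates); the wrist camera has in their place "tool_from_camera" (4x4, takes a point from camera to tool coordinates, whose origin is the TCP and whose axes are the flange's). Camera axes: x right, y up, looking along -z (the intrinsics and any distortion apply to the point x, -y, -z); pixel columns grow to the right and rows downward; lengths in m; the calibration is good to about 2 mm. A picture is of the moment at which its call begins: read the wrist's pose just before it. There is no depth.
A pose or a line that the arm cannot do raises manip.IKError and nothing moves.
- close_job(): hands the job in; it is judged then, once.
Readings, each from a call of its own:
- manip.read_clock(): time.
- manip.read_joint_pos(): joint angles.
- manip.read_qd(): joint speeds.
- manip.read_joint_efforts(): joint torques, N m.
- manip.read_eef_pos(): TCP position.
- manip.read_orientation(): TCP orientation.
- manip.read_contact_force(): force on the tool from outside, world axes, zero at the start.
- manip.read_wrist_torque(): the same for the moment, N m.
- manip.read_gripper_width(): finger opening in m.
- manip.read_finger_force(): force on a finger pad.
Only numpy, scipy, OpenCV 4.12 (cv2) and the standard library are available. Lean on these libraries where they do the work, as an engineer would, in place of code of your own. Each camera call takes 0.05 s, during which the arm holds its last target. There are 200 camera calls.

## Working session

There is one attempt and no reset: what is moved stays moved. The work goes in short steps, each a Python script; the robot and the scene stay as the last script left them, time stands still between calls to the robot, and variables do not carry over. Pictures are saved under pics/ and viewed, at most 10 in all, crops included, and the job is handed in when it is done.

```bash
ls; mkdir -p pics
python3 - <<'E'
from cell import manip, eyes
import cv2,numpy as np
for n in("top","side"):
    c=eyes.capture(n); cv2.imwrite(f"pics/{n}0.png",c["img"][:,:,::-1]); print(n,{k:(np.round(v,3).tolist()) for k,v in c.items() if k!="img"})
    
print(manip.read_clock(),manip.read_orientation())
E
```

```text
pics
top {'fx': 350.996, 'fy': 350.996, 'cx': 253.016, 'cy': 193.182, 'cam_to_world': [[-0.015, 0.99, -0.14, 0.371], [-1.0, -0.015, 0.0, -0.116], [-0.002, 0.14, 0.99, 0.976], [0.0, 0.0, 0.0, 1.0]]}
side {'fx': 461.561, 'fy': 461.561, 'cx': 258.234, 'cy': 186.58, 'cam_to_world': [[-0.995, 0.049, -0.087, 0.412], [-0.1, -0.555, 0.826, 0.845], [-0.008, 0.83, 0.557, 0.723], [0.0, 0.0, 0.0, 1.0]]}
0.1 [-3.13997168e+00  9.89592070e-05  4.66758873e-01]
```

View pics/top0.png

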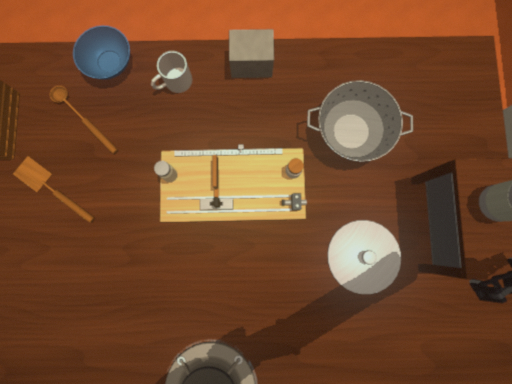

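View pics/side0.png

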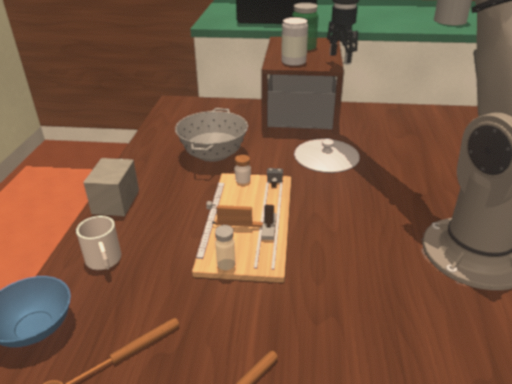

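The top view shows the board spanning about (160–306, 148–222), with +y to the left. The grip is at (216,203), the stop at (293,202), the clip at (241,147) and the pointer near (214,155). The fence is forward of the clip. Next I'll look closer with the wrist camera from two places.

```bash
cat > h.py <<'E'
import numpy as np,cv2
from scipy.spatial.transform import Rotation as R
from cell import manip,jaws,eyes,close_job
def cap(name):
    """camera picture with its camera-to-world matrix"""
    T=np.eye(4); T[:3,:3]=R.from_euler('xyz',manip.read_orientation()).as_matrix(); T[:3,3]=manip.read_eef_pos()
    c=eyes.capture(name)
    if name=="wrist": c["cam_to_world"]=T@np.array(c["tool_from_camera"])
    return c
def save(c,fn):
    cv2.imwrite(fn+".png",c["img"][:,:,::-1]); np.save(fn+".npy",{k:v for k,v in c.items()},allow_pickle=True)
def ray(c,px):
    M=np.array(c["cam_to_world"]); px=np.atleast_2d(np.float64(px))
    d=np.c_[(px[:,0]-c["cx"])/c["fx"],-(px[:,1]-c["cy"])/c["fy"],-np.ones(len(px))]
    return M[:3,3],d@M[:3,:3].T
def onplane(c,px,z):
    o,d=ray(c,px); return o+d*((z-o[2])/d[:,2:])
def tri(c1,p1,c2,p2):
    """closest point of two rays, and their gap"""
    o1,d1=ray(c1,p1);o2,d2=ray(c2,p2);d1,d2=d1[0],d2[0]
    s=np.linalg.lstsq(np.c_[d1,-d2],o2-o1,rcond=None)[0]
    a,b=o1+s[0]*d1,o2+s[1]*d2
    return (a+b)/2,np.linalg.norm(a-b)
E
python3 - <<'E'
from h import *
c=cap("top")
hsv=cv2.cvtColor(c["img"],cv2.COLOR_RGB2HSV)
m=cv2.inRange(hsv,(12,70,150),(32,255,255)); m=cv2.morphologyEx(m,cv2.MORPH_CLOSE,np.ones((15,15)))
cs,_=cv2.findContours(m,0,2); k=max(cs,key=cv2.contourArea)
P=onplane(c,k[:,0],.018)[:,:2]
r=cv2.minAreaRect(P.astype(np.float32)); print(r)
print(onplane(c,[[216,203]],.086),onplane(c,[[241,147]],.03))
w=eyes.capture("wrist"); print(w.keys(),w["fx"],w["cx"],w["cy"],np.round(w["tool_from_camera"],3).tolist())
for y in(.02,-.06):
    manip.move_pose([.40,y,.33],[np.pi,0,0]); manip.hold(.3)
    save(cap("wrist"),f"pics/w{y}"); print(manip.read_clock(),manip.read_eef_pos(),manip.read_contact_force())
E
```

```text
((0.5325679183006287, -0.051813676953315735), (0.20021459460258484, 0.4197706878185272), 0.1939644068479538)
[[ 0.4728175  -0.02178155  0.086     ]] [[ 0.63447096 -0.08518133  0.03      ]]
dict_keys(['img', 'fx', 'fy', 'cx', 'cy', 'tool_from_camera']) 268.7229721585924 251.97010046364147 192.11196513047562 [[0.0, 0.952, 0.306, 0.079], [1.0, -0.0, -0.0, -0.001], [-0.0, 0.306, -0.952, -0.149], [0.0, 0.0, 0.0, 1.0]]
2.8333 [0.4000607  0.01984126 0.32993545] [-0.61959299 -0.24395916  0.23764552]
3.6 [ 0.40008036 -0.05928476  0.33005383] [ 0.56207508  0.21530435 -0.13746671]
```

```bash
python3 -c "
import cv2
for n in('0.02','-0.06'): cv2.imwrite(f'pics/v{n}.png',cv2.resize(cv2.imread(f'pics/w{n}.png'),(800,600),interpolation=cv2.INTER_CUBIC))"
```

```text
(no output)
```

View pics/v-0.06.png

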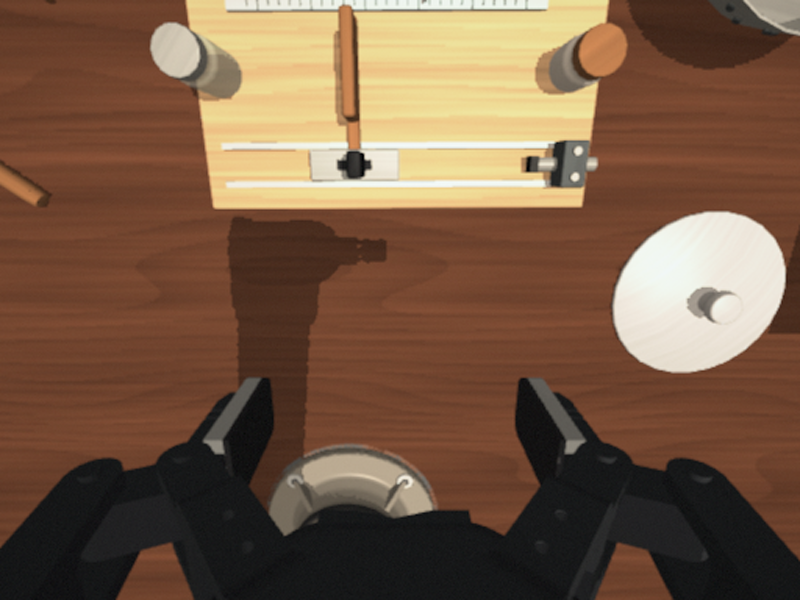

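The wrist view (800x600) shows the grip at (355,163), the buffer end at (530,163) and the stop at (572,163). The scale is at the top edge, so I'll move closer over the scale and grip.

Run:
```python
from h import *
for i,y in enumerate((-.03,-.09)):
    manip.move_pose([.46,y,.2],[np.pi,0,0]); manip.hold(.3)
    save(cap("wrist"),f"pics/c{i}"); print(manip.read_clock(),manip.read_eef_pos())
    cv2.imwrite(f'pics/cv{i}.png',cv2.resize(cv2.imread(f'pics/c{i}.png'),(800,600),interpolation=cv2.INTER_CUBIC))
```

```text
4.5917 [ 0.46033746 -0.03040673  0.20101985]
5.2917 [ 0.4600873  -0.08921236  0.20008061]
```

View pics/cv0.png

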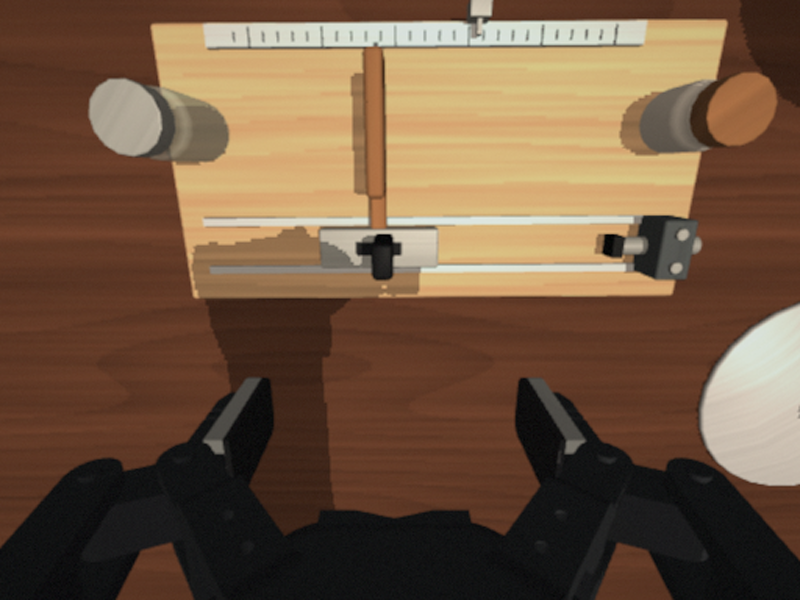

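View pics/cv1.png

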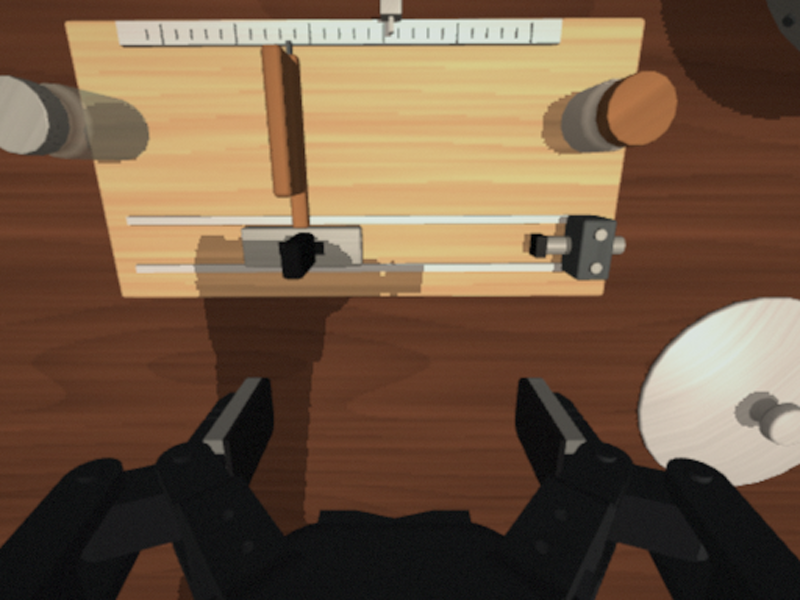

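Both views show the grip top near (382,265) and (295,265), the pointer tip near (376,44) and (289,44), and the clip tongue near (478,36) and (390,34). I'll zoom in on these features.

Run:
```python
import cv2,numpy as np
rows=[]
# full-res px crops: grip 50x40 and pointer/clip 100x40
for i,(gx,px) in enumerate(((220,225),(165,170))):
    im=cv2.imread(f"pics/c{i}.png")
    a=im[140:185,gx:gx+50]; b=im[0:45,px:px+100]
    rows.append(cv2.resize(np.hstack([a,b]),None,fx=5.3,fy=5.3,interpolation=cv2.INTER_NEAREST))
cv2.imwrite("pics/z.png",np.clip(np.vstack(rows).astype(float)*1.6,0,255).astype(np.uint8))
print(rows[0].shape)
```

```text
(238, 795, 3)
```

View pics/z.png

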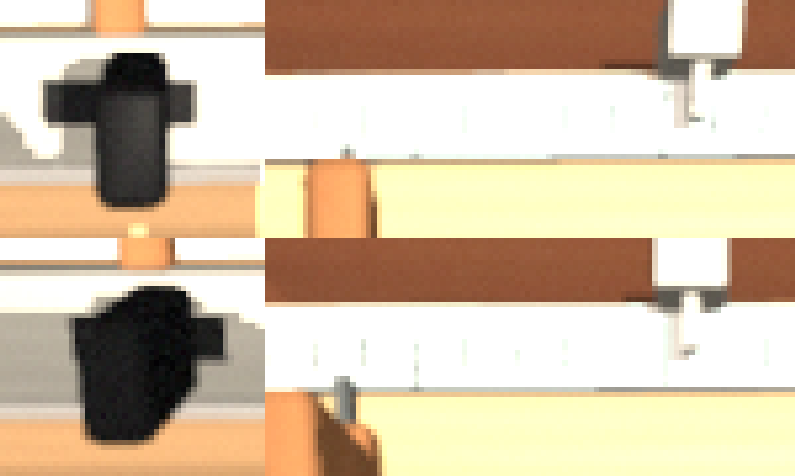

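The zoom resolves these full-resolution pixels in views 0 and 1:
- **Grip top:** (244.7,168.3) and (187.6,167.2)
- **Pointer tip:** (240.5,28.3) and (185.1,26.8)
- **Tongue:** about (306.5,22.6) and (248.9,21.1)

Run:
```python
from h import *
C=[np.load(f"pics/c{i}.npy",allow_pickle=True).item() for i in(0,1)]
for n,a,b in(("grip",(244.7,168.3),(187.6,167.2)),("ptr",(240.5,28.3),(185.1,26.8)),("mark",(306.5,22.6),(248.9,21.1)),("buf",(387,157),(339.5,157)),("stop",(433,158),(378.5,157)),("panelnear",(240.5,125),(185,124))):
    print(n,*tri(C[0],a,C[1],b))
# board yaw: near edge and scale edge of the board
for c in C:
    hsv=cv2.cvtColor(c["img"],cv2.COLOR_RGB2HSV)
    m=cv2.inRange(hsv,(12,60,140),(32,255,255)); m=cv2.morphologyEx(m,cv2.MORPH_CLOSE,np.ones((25,25)))
    k=max(cv2.findContours(m,0,2)[0],key=cv2.contourArea)
    r=cv2.minAreaRect(onplane(c,k[:,0],.018)[:,:2].astype(np.float32)); print(r)
```

```text
grip [ 0.47827469 -0.02180019  0.07918853] 0.0006583808671219858
ptr [ 0.6172751  -0.01732376  0.02764374] 0.00014932034180702858
mark [ 0.61920671 -0.08436587  0.04049815] 0.00023713717591903818
buf [ 0.47971507 -0.19400021  0.02520413] 0.00016275163116698536
stop [ 0.48704481 -0.22081144  0.06853733] 0.0010553860073136206
panelnear [ 0.52008114 -0.01720329  0.05794795] 0.0003034708679739543
((0.5405025482177734, -0.08387041091918945), (0.20919203758239746, 0.44364750385284424), 0.3603775203227997)
((0.5404412746429443, -0.0764598399400711), (0.20912684500217438, 0.4282335340976715), 0.3488812744617462)
```

Run:
```python
from h import *
jaws.gripper_to(.034)
manip.move_pose([.476,-.0215,.13],[np.pi,0,0])
print(manip.servo_line([.476,-.0215,.075],.06,threshold=5))
manip.hold(.3); print(manip.read_gripper_width(),manip.read_eef_pos(),manip.read_contact_force(),manip.read_clock())
print("back",manip.servo_line([.476,-.135,.075],.03,threshold=12))
print(manip.read_eef_pos(),manip.read_contact_force(),manip.read_clock())
save(cap("wrist"),"pics/d0")
```

```text
False
0.03415056646401598 [ 0.47614359 -0.02155785  0.07522341] [ 0.07703934 -0.21990891  0.20983589] 7.6917
back False
[ 0.47613671 -0.13507194  0.07509715] [ 3.71334103  3.07637746 -0.38076368] 11.625
```

View pics/d0.png

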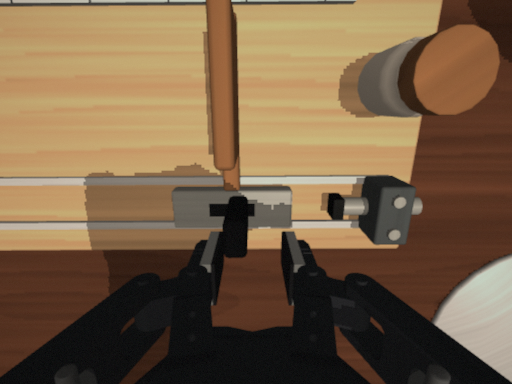

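The front finger is driving the grip back. The shoe's back end is at column 291 and the buffer at 328, about 29 mm to go. I'll close in slowly.

Run:
```python
from h import *
print("pre",manip.servo_line([.476,-.155,.075],.03,threshold=9),manip.read_eef_pos(),manip.read_contact_force())
print("stop",manip.servo_line([.476,-.180,.075],.005,threshold=9))
print(manip.read_eef_pos(),manip.read_contact_force(),manip.read_clock())
manip.hold(.4)
print(manip.read_eef_pos(),manip.read_contact_force(),manip.read_clock())
```

```text
pre False [ 0.47522429 -0.15539218  0.0748393 ] [0.74556367 1.06207126 1.29855747]
stop True
[ 0.47531519 -0.16574185  0.07448499] [ 0.22733639 -0.17081443  0.48497288] 15.1333
[ 0.47352908 -0.16481594  0.07358463] [-0.09388816  0.1041618  -0.81055013] 15.5333
```

Run:
```python
from h import *
import threading
print("press",manip.servo_line([.4755,-.175,.075],.005,threshold=14))
print(manip.read_eef_pos(),manip.read_contact_force(),manip.read_clock())
y=manip.read_eef_pos()[1]
for i in range(12):
    y-=.0004; manip.servo_line([.4755,y,.075],.01)
    F=manip.read_contact_force(); print(np.round(F,1),round(y,4),round(manip.read_eef_pos()[1],4))
    if F[1]>11: break
print(manip.read_clock())
save(cap("wrist"),"pics/d1")
```

```text
press True
[ 0.47354424 -0.16574941  0.07346078] [-0.06199566  1.48169513  0.53131582] 16.8417
[-1.7  3.7 -1.5] -0.1661 -0.1658
[-1.   4.6 -0.9] -0.1665 -0.1659
[-2.7  6.1 -0.8] -0.1669 -0.166
[-2.3  6.3 -1.8] -0.1673 -0.166
[-2.8  7.6 -1.2] -0.1677 -0.1661
[-3.2  7.4  0.3] -0.1681 -0.1662
[-1.4  9.2  0.1] -0.1685 -0.1662
[-2.5 10.2 -0.6] -0.1689 -0.1662
[-2.5 11.3  1.7] -0.1693 -0.1663
19.3
```

View pics/d1.png

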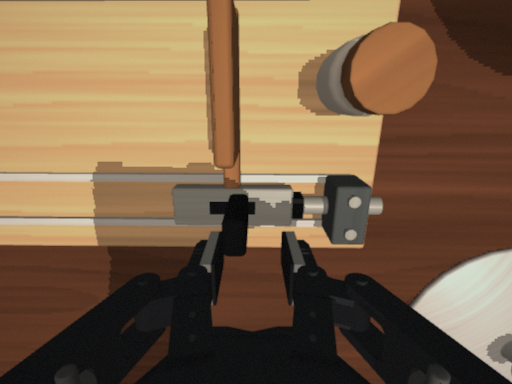

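The shoe is seated on the buffer at column 291. Force rose to 11 N with no further motion, so the stop is reached. Next I'll drive forward to about 8 mm short and inspect from above.

Run:
```python
from h import *
manip.servo_line([.4755,-.150,.075],.03)
manip.hold(.2)
print(manip.servo_line([.4755,-.081,.075],.03,threshold=15)); manip.hold(.3)
print(manip.read_eef_pos(),manip.read_contact_force())
manip.servo_line([.4755,-.090,.075],.05)
manip.servo_line([.4755,-.090,.15],.15)
for i,y in enumerate((-.084,-.11)):
    manip.servo_line([.445,y,.15],.1); manip.hold(.3); save(cap("wrist"),f"pics/e{i}"); print(manip.read_eef_pos())
print(manip.read_clock())
I=[cv2.imread(f"pics/e{i}.png")[110:230,155:355] for i in(0,1)]
cv2.imwrite("pics/ez.png",cv2.resize(np.hstack(I),None,fx=2,fy=4.8,interpolation=cv2.INTER_NEAREST) if 0 else np.vstack([cv2.resize(a[:75],(800,300),interpolation=cv2.INTER_CUBIC) for a in I]))
cv2.imwrite("pics/e0full.png",cv2.imread("pics/e0.png"))
```

```text
False
[ 0.47539665 -0.08104984  0.07495062] [-2.05887385 -2.88366874  0.74515267]
[ 0.44532957 -0.08399703  0.14997203]
[ 0.44503169 -0.10960847  0.15003211]
25.6417
```

View pics/e0full.png

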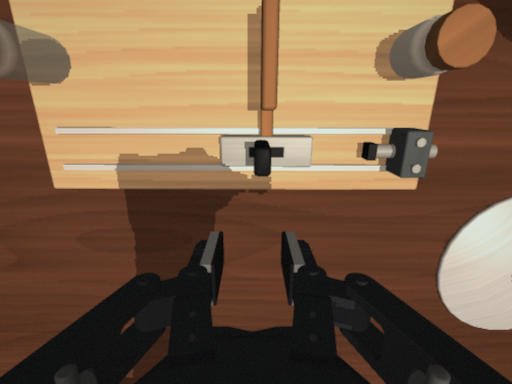

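The wrist camera actually looks back toward the fingers, so this view shows the shoe at (222–311) and the grip at (262,155) but not the scale. I'll look from over the scale instead, projecting known points to place the crop.

```bash
cat >> h.py <<'E'
def proj(c,P):
    q=np.linalg.inv(np.array(c["cam_to_world"]))@np.r_[P,1]
    return np.array([c["cx"]+c["fx"]*q[0]/-q[2],c["cy"]+c["fy"]*q[1]/q[2]])
E
python3 - <<'E'
from h import *
I=[]
for i,(x,y) in enumerate(((.60,-.070),(.60,-.100))):
    manip.servo_line([x,y,.16],.15); manip.hold(.3); c=cap("wrist"); save(c,f"pics/f{i}")
    p=proj(c,[.619,-.0875,.035]); print(p,manip.read_eef_pos())
    a,b=(p-[50,37]).astype(int); a=max(a,0);b=max(b,0); print(a,b)
    I.append(cv2.resize(cv2.imread(f"pics/f{i}.png")[b:b+75,a:a+100],(800,600),interpolation=cv2.INTER_CUBIC)[150:450])
cv2.imwrite("pics/fz.png",np.vstack(I)); print(manip.read_clock())
E
```

```text
[271.17085782 164.75783698] [ 0.59983095 -0.07018065  0.1601068 ]
221 127
[243.42484278 164.83543886] [ 0.60003301 -0.09929116  0.16004016]
193 127
27.9083
```

View pics/fz.png

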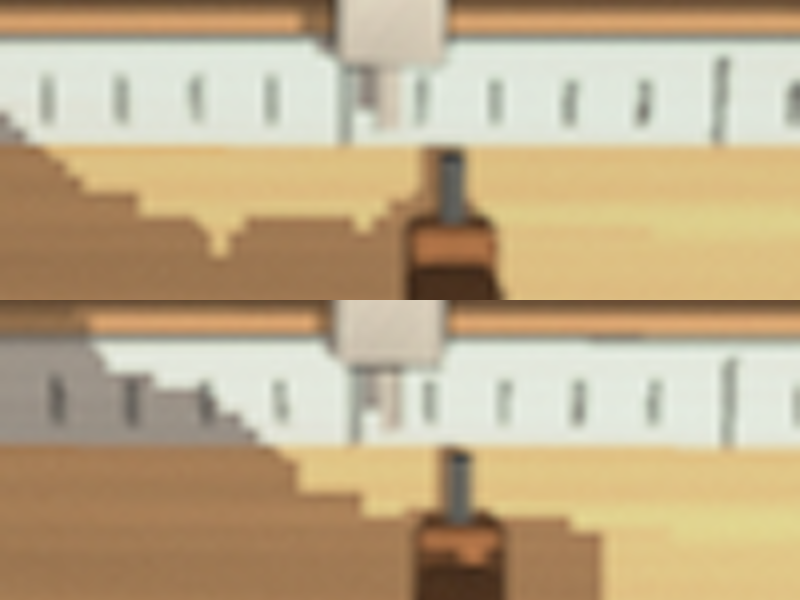

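The final zoom shows the tongue tip at crop X≈384 and 390, and the pointer at X≈452 and 459. The pointer is still behind the clip, about 8 to 9 mm short by the scale ticks. Refining that numerically.

Run:
```python
from h import *
C=[np.load(f"pics/f{i}.npy",allow_pickle=True).item() for i in(0,1)]
def px(i,X,Y): return ((X+.5)/8-.5+(221,193)[i],(150+Y+.5)/8-.5+127)
m=tri(C[0],px(0,384,128),C[1],px(1,390.5,128)); p=tri(C[0],px(0,452.5,151),C[1],px(1,459.5,152))
print(m,p,m[0][1]-p[0][1])
for i,(xm,xp) in enumerate(((384,452.5),(390.5,459.5))):
    for z in(.026,.030,.034): print(onplane(C[i],px(i,xm,128),z)[0][:2],onplane(C[i],px(i,xp,151),z)[0][:2])
# raw profiles: rows at tongue and at pointer
for i in(0,1):
    g=C[i]["img"]; a=(221,193)[i]
    print("T",[list(map(int,g[r,a+43:a+56].sum(1)//3)) for r in(159,160,161)]); print("hue T",[int(v) for v in (g[160,a+43:a+56,0].astype(int)-g[160,a+43:a+56,2])])
    print("P",[list(map(int,g[r,a+50:a+64].sum(1)//3)) for r in(167,169)])
```

```text
(array([ 0.62125258, -0.08507107,  0.02834426]), np.float64(7.868068355611251e-05)) (array([ 0.6181959 , -0.09420582,  0.02846933]), np.float64(4.0165961121306985e-05)) 0.00913474484822488
[ 0.62072389 -0.08519891] [ 0.61767521 -0.09441975]
[ 0.62155743 -0.08498208] [ 0.61855197 -0.0940722 ]
[ 0.62239098 -0.08476525] [ 0.61942873 -0.09372466]
[ 0.62080226 -0.08495708] [ 0.61776701 -0.09416582]
[ 0.62163922 -0.08515171] [ 0.61864702 -0.09422986]
[ 0.62247619 -0.08534634] [ 0.61952703 -0.09429391]
T [[166, 187, 181, 168, 175, 192, 197, 216, 212, 178, 201, 225, 224], [165, 212, 224, 203, 186, 192, 197, 216, 208, 182, 205, 225, 224], [165, 211, 222, 203, 189, 198, 203, 216, 211, 201, 216, 223, 222]]
hue T [5, 7, 5, 10, 23, 30, 26, 13, 7, 5, 6, 4, 3]
P [[181, 181, 154, 123, 102, 86, 94, 105, 153, 181, 181, 181, 181, 181], [178, 169, 139, 119, 98, 86, 93, 105, 152, 179, 179, 178, 179, 178]]
T [[199, 160, 174, 185, 188, 190, 174, 203, 227, 213, 164, 193, 226], [199, 160, 202, 226, 211, 190, 174, 202, 226, 221, 178, 195, 226], [195, 159, 199, 224, 209, 193, 186, 208, 225, 224, 210, 213, 225]]
hue T [9, 7, 10, 6, 19, 30, 26, 15, 6, 7, 8, 8, 5]
P [[185, 185, 186, 185, 157, 117, 102, 93, 121, 167, 185, 186, 186, 186], [182, 182, 182, 182, 155, 115, 100, 93, 119, 165, 182, 183, 183, 182]]
```

```bash
cat > meas.py <<'E'
from h import *
def gap(c,p0,m0):
    """pointer and mark y from colour-difference centroids around rough world points p0, m0"""
    rb=c["img"][:,:,0].astype(float)-c["img"][:,:,2]
    def cen(P,rows,sign,w):
        u,v=proj(c,P); r=np.arange(int(round(v))+rows[0],int(round(v))+rows[1]+1); k=np.arange(int(round(u))-w,int(round(u))+w+1)
        s=sign*np.median(rb[r][:,k],0); base=np.median(np.r_[s[:2],s[-2:]]); wt=np.clip(s-base,0,None); wt[wt<.25*wt.max()]=0
        return (wt*k).sum()/wt.sum(),v,np.round(s).astype(int).tolist()
    a=cen(p0,(2,5),-1,5); b=cen(m0,(-3,-1),1,5); print(a,b)
    return onplane(c,[a[:2]],p0[2])[0][1],onplane(c,[b[:2]],m0[2])[0][1]
E
python3 - <<'E'
from meas import *
for i in(0,1):
    c=np.load(f"pics/f{i}.npy",allow_pickle=True).item()
    p,m=gap(c,np.array([.6182,-.0942,.0285]),np.array([.6212,-.0851,.0283])); print(p,m,m-p)
E
```

```text
(np.float64(276.9420544337138), np.float64(164.20897793085382), [-91, -84, -77, -60, -19, -5, -18, -70, -92, -92, -92]) (np.float64(268.7926829268293), np.float64(161.31564112395813), [6, 9, 12, 13, 24, 30, 27, 12, 6, 5, 6])
-0.09400977293908347 -0.0853173473296166 0.00869242560946687
(np.float64(249.7047817047817), np.float64(164.29586390192966), [-92, -92, -86, -60, -25, -6, -34, -78, -91, -91, -92]) (np.float64(241.1044776119403), np.float64(161.39058991970083), [9, 8, 12, 14, 22, 29, 27, 15, 6, 8, 7])
-0.09389349262658328 -0.08478240889927022 0.009111083727313063
```

Gap is about 8.9 mm. Push 7.5 mm of it, then look again.

```bash
cat > push.py <<'E'
from meas import *
def push(y0,y1):
    """straddle the grip at y0, push forward to y1, back off, look; returns mean gap"""
    manip.servo_line([.4755,y0,.16],.15); manip.servo_line([.4755,y0,.075],.1,threshold=8)
    manip.servo_line([.4755,y1-.004,.075],.03,threshold=15); r=manip.servo_line([.4755,y1,.075],.008,threshold=12); manip.hold(.4)
    print(r,manip.read_eef_pos(),manip.read_contact_force())
    manip.servo_line([.4755,y1-.009,.075],.03); manip.servo_line([.4755,y1-.009,.16],.12)
def look(py,tag):
    g=[]
    for i,y in enumerate((-.070,-.100)):
        manip.servo_line([.60,y,.16],.15); manip.hold(.3); c=cap("wrist"); save(c,f"pics/{tag}{i}")
        p,m=gap(c,np.array([.6182,py,.0285]),np.array([.6212,-.0851,.0283])); g.append(m-p); print(p,m,m-p)
    print(manip.read_clock()); return np.mean(g)
E
python3 - <<'E'
from push import *
push(-.090,-.0735); print(look(-.0866,"g"))
E
```

```text
False [ 0.47562465 -0.07347739  0.0750646 ] [ 0.66288957 -4.09580332  3.4492337 ]
(np.float64(269.7809330628803), np.float64(164.06719789786482), [-84, -77, -78, -60, -22, -5, -19, -70, -92, -92, -92]) (np.float64(268.8072289156627), np.float64(161.22742199149317), [6, 9, 12, 14, 23, 30, 27, 13, 6, 6, 6])
-0.08640829762365382 -0.08531119501275304 0.001097102610900777
(np.float64(242.71311475409837), np.float64(164.25027079753104), [-92, -88, -80, -60, -24, -5, -32, -77, -92, -92, -91]) (np.float64(241.07575757575756), np.float64(161.41059601466424), [10, 8, 12, 14, 22, 29, 27, 14, 5, 8, 7])
-0.08649255125078815 -0.08476342665275256 0.0017291245980355918
34.85
0.0014131136044681844
```

Run:
```python
from push import *
g=[]
for y in(-.080,-.0855,-.091):
    manip.servo_line([.585,y,.125+.03],.1); manip.hold(.3); c=cap("wrist")
    p,m=gap(c,np.array([.6182,-.0865,.0285]),np.array([.6212,-.0851,.0283])); g.append(m-p); print(p,m,m-p)
print(manip.read_clock(),np.mean(g))
```

```text
(np.float64(260.5422222222222), np.float64(151.27879327749804), [-82, -76, -76, -50, -14, -6, -46, -80, -89, -88, -89]) (np.float64(259.4078947368421), np.float64(148.30910103393583), [5, 5, 7, 9, 20, 29, 30, 15, 3, 3, 4])
-0.08648699482162028 -0.08528641820134165 0.0012005766202786289
(np.float64(255.69811320754718), np.float64(150.98686866146596), [-89, -82, -76, -58, -23, -5, -32, -72, -89, -90, -90]) (np.float64(254.4935064935065), np.float64(148.01428634006163), [5, 4, 7, 10, 19, 27, 29, 18, 8, 4, 4])
-0.08640381307353476 -0.08514276282411287 0.0012610502494218856
(np.float64(250.37966804979254), np.float64(150.98446894278635), [-90, -90, -82, -75, -44, -6, -6, -63, -90, -90, -90]) (np.float64(248.9873417721519), np.float64(148.01256713441853), [5, 5, 8, 14, 23, 29, 26, 12, 3, 5, 5])
-0.0864407604786589 -0.08500212380942054 0.0014386366692383523
36.8083 0.0013000878463129556
```

Run:
```python
from push import *
push(-.083,-.0723)
g=[]
for y in(-.080,-.0855,-.091):
    manip.servo_line([.585,y,.155],.15); manip.hold(.3); c=cap("wrist"); save(c,f"pics/k{y}")
    p,m=gap(c,np.array([.6182,-.0853,.0285]),np.array([.6212,-.0851,.0283])); g.append(m-p); print(p,m,m-p)
print(manip.read_clock(),np.mean(g))
```

```text
False [ 0.47547263 -0.0723253   0.07500046] [ 0.06804488 -4.58677157  0.22195234]
(np.float64(259.7465437788018), np.float64(150.62601955840012), [-82, -75, -75, -59, -30, -5, -32, -72, -90, -90, -89]) (np.float64(259.54545454545456), np.float64(147.66216770333847), [4, 4, 6, 9, 18, 27, 28, 20, 9, 3, 4])
-0.08541056836814338 -0.0851643316662294 0.00024623670191398217
(np.float64(254.69525959367945), np.float64(151.00649494275518), [-82, -75, -75, -58, -23, -6, -36, -74, -90, -90, -90]) (np.float64(254.52), np.float64(148.042990910696), [6, 5, 8, 10, 19, 26, 29, 19, 7, 4, 4])
-0.08537649518664256 -0.08516975807431311 0.0002067371123294498
(np.float64(249.38524590163934), np.float64(150.94432921624377), [-90, -82, -76, -75, -44, -5, -6, -62, -90, -90, -90]) (np.float64(249.03680981595093), np.float64(147.9810031078992), [5, 5, 8, 13, 23, 29, 26, 13, 3, 4, 4])
-0.08540990283473551 -0.08504086154807967 0.00036904128665583846
43.8583 0.00027400503363309014
```

The pointer is within about 0.3 mm of the tongue and not past it. The grip was last driven forward and has been released, and the robot is clear of everything.

Run:
```python
from h import *
manip.servo_line([.56,-.085,.22],.15); manip.hold(.3); print(manip.read_contact_force(),manip.read_clock()); print(close_job())
```

```text
[ 0.60498496  0.5244772  -0.75835151] 44.775
the job is handed in; nothing more can be done
None
```

The job is handed in at about 45 s of the 67 s limit: I pressed the shoe against the stop at about 11 N, then pushed the fence forward until its pointer measured about 0.3 mm short of the clip's tongue, with the slack taken up forward, and let go clear of everything.

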